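# Close the box carrier and start its hold-down screw

### The job

Load the shipping carrier: put the loose cover-slip box squarely on top of the two that stand in it, let go, and swing the hold-down bar down onto the column. Then start the bar's captive thumbscrew without crossing its thread: turn it backward (anticlockwise from above) until you feel it drop off the end of the thread, and from there forward one full turn. Finish still holding its knob in the fingers, so that I can come and tighten it; leave the petri dish and the slide mailer where they are.

Things in the scene. Friction and masses are not known exactly. Their poses are not given: they have to be found in the camera images.
- carrier: fixed metal carrier, base plate 80 x 236 x 10 mm; z up, long axis y; origin under the plate at the middle of the column's place (the column stands 10 mm above it, between low rails). At y = -75 mm a round pillar 28 mm wide, 53 mm high above the origin, with a threaded hole; at y = +95 mm a hinge fork 47 mm wide, 75 mm high
- box_low: white closed cover-slip box, 30 (x) x 34 (y) x 14 mm, lowest of the column, its x along the carrier's x; origin at the middle of its underside
- box_mid: the same kind of box, on box_low; its underside stands 24 mm above the carrier's origin
- box_loose: the same kind of box, 30 (x) x 34 (y) x 14 mm, 50 g, lying alone on the counter right of the carrier; to be put on box_mid, long sides in line with the column; origin at the middle of its underside; grip it across the 30 mm
- bar (a joint): angle (rad) of the hold-down bar about its hinge, whose axis runs along the carrier's x through carrier point (0, 95, 61) mm: 0 = level, its pad just resting on three boxes, free end towards carrier -y; it starts at about 1.5 to 1.8, free end up. A damped friction hinge (about 0.15 N m) holds it upright; let go below about 0.9 rad it sinks shut by itself in 2 to 3 s
- bar_grip (a point): a good place to pinch the bar's sides from above: on the bar's middle line, 140 mm from the hinge axis. The bar is 30 mm wide (along the carrier's x) and 10 mm thick, and ends 185 mm from the hinge axis.
- thumbscrew: captive screw through the bar's free end, 170 mm from the hinge axis (over the pillar when shut); slides 16 mm along its axis and turns very easily. Knurled round steel knob 28 mm across, 16 mm high, slot on top; origin on the axis at the knob's underside, which starts up to 13 mm clear of the shut bar (bar top 66 mm, collar 67 mm above the carrier's origin)
- knob_top (a point): middle of the knob's top face, 16 mm above the thumbscrew's origin; with the bar shut, its height shows how far the screw is in: in the carrier's frame z is 96.1 mm just before the drop, 91.1 mm just after it and 86.1 mm one turn later
- screw_turn (a joint): turn of the screw, rad, growing clockwise from above (forward), over full turns. Right-hand thread: sinks 5 mm per turn forward, rises when turned back, and at the thread's end (about 0.5 to 2.1 rad back from the start, unlike from run to run) falls 5 mm by its own weight if let go or pressed down
- petri: round petri dish, 61 mm across, 16 mm high, on the counter; leave alone
- mailer: flat slide mailer, 30 x 48 x 10 mm, on the counter; leave alone
Mind the look-alikes: they are no part of the job. Leave any blue or pink look-alike of the box_loose alone.

How it is judged:
By the outcome, as a careful person would: the job done as asked, in the order asked, and still so for the second after the job is handed in, while the arm keeps its last pose, push and grip.
It also fails if it takes over 72 s, if anything falls off the work surface, if the arm or the gripper's body presses on something with over 40 N, if the wrist force passes 120 N, or if a joint passes its speed limit or range.

### The arm

A 6-joint arm with a two-finger parallel gripper is mounted at the origin on a cart in front of the work surface, level with it; the furniture and walls round the work are solid. World frame = base frame: x ahead of the robot, y to its left, z up, the work surface at z = 0. Lengths are in mm, angles in rad, forces in N, time in s.
With the tool pointing down it reaches from about 350 to 875 mm from the base axis. Payload 4.2 kg.
Tool frame: the origin (TCP) lies midway between the tips of the shut fingers; the grasp point (between the pads) lies 19 mm behind it; z points along the fingers, y is the line along which they close (so a half turn about z gives the same grasp; the last joint's range is limited). The gripper opens to 85 mm and grips with 20 to 120 N. Pads are 22 mm wide; open, the fingers measure 114 mm over their backs; the gripper's body (76 mm by 85 mm) begins 54 mm behind the grasp point. The pads swing forward as they close: fully open they stand 13 mm farther back than shut.
Start: joints at [-0.977, 0.385, 0.008, 0, -1.194, -0.259], TCP at [205.377, -590.27, 206.312] pointing down, gripper open.
Joint ranges: [-3.14, 3.14], [-1.21, 2.06], [-1.07, 1.41], [-3.16, 2.05], [-2.99, -0.16], [-3.1, 3.1]. Speed limits (rad/s): [2.79, 2.79, 3.14, 3.14, 3.14, 3.14].

### API

Orientations are given as a unit quaternion [x, y, z, w].
In Python, from bench import * gives the robot as it stands.
- The arm moves only by the tool drive_tool, never from a script. Its argument "plan" is a list that holds one entry, the list of rows, each a list of 5 numbers: the closure, from -1 (fully open) to 1 (shut), then the shift along the world's x, y, z in mm, then the turn about the world's z in degrees. A call has 1 to 20 rows; each row shifts and turns the commanded pose from where the row before left it; what a row does not reach is not made up. A row lasts 1/12 s, in which the tool goes at most 41.7 mm and 7.16 degrees, less where a joint would pass 70% of its speed; a pose out of reach is approached as far as the arm can. A call is refused whole if a number of a shift passes 41.7 or a number of a turn 7.16, either way. A call with a gripper value outside its range is refused whole. The fingers move at their own pace and stop on an object; the grip force is fixed at half the most. Time passes only in rows, so rows that do not move let the fingers close. It gives the time, the measured TCP pose, the force, the opening and the grip force at its end, in the units of the state.
- read_state(): the state, without advancing time (a new reading comes with each control period).
- get_image(name): name is "scene" or "top"; returns (picture, depth): 420x560x3 uint8, red, green, blue; 420x560 float32, mm along the optical axis (not along the pixel's ray), 0 where there is no reading.
- camera_model(name): a dict with "fx", "fy", "cx", "cy" (pixels), "R" (3x3) and "t" (3): a world point X has camera coordinates R X + t. Camera axes: x right, y down, z forward; pixel columns grow to the right and rows downward; lengths in mm; the calibration is good to about 2 mm. A picture is of the moment at which its call begins. camera_model takes no time and is no camera call.
- job_done(): hands the job in; it is judged then, once.
The state is a dict: "clock": time; "joints": joint angles; "joint_vel": joint speeds; "joint_efforts": joint torques, N m; "position": TCP position; "ee_rot": TCP orientation; "contact_force": force on the tool from outside, world axes, zero at the start; "wrist_torque": the same for the moment, N m; "gripper_width": finger opening in mm; "grasp_force": force on a finger pad.
Only numpy, scipy, OpenCV 4.12 (cv2) and the standard library are available. Lean on these libraries where they do the work, as an engineer would, in place of code of your own. Each camera call takes 0.05 s, during which the arm holds its last target. There are 200 camera calls.

## Working session

There is one attempt and no reset: what is moved stays moved. The work goes in short steps, Python scripts to look and compute and a tool call to move; the robot and the scene stay as the last step left them, time stands still between calls to the robot, and variables do not carry over. Pictures are saved under pics/ and viewed, at most 12 in all, crops included, and the job is handed in when it is done.

Besides the shell and the picture viewer there is one more tool, called after "Call:" as name([rows], argument=value, ...), one row to a line, values as JSON. drive_tool: Moves the arm, as the interface text tells. Its arguments: {"type":"object","properties":{"plan":{"type":"array"}},"required":["plan"]}

```bash
ls; mkdir -p pics; cat > h.py <<'E'
from bench import *
import numpy as np, cv2
def cam(n):
    m=camera_model(n); return m,np.array(m["R"]),np.array(m["t"])
def ray(n,u,v,z):
    m,R,t=cam(n); d=R.T@np.array([(u-m["cx"])/m["fx"],(v-m["cy"])/m["fy"],1]); c=-R.T@t
    return c+d*(z-c[2])/d[2]
def proj(n,X):
    m,R,t=cam(n); p=R@np.array(X,float)+t; return p[0]/p[2]*m["fx"]+m["cx"],p[1]/p[2]*m["fy"]+m["cy"]
def cloud(n,D):
    m,R,t=cam(n); v,u=np.mgrid[:D.shape[0],:D.shape[1]]
    P=np.stack([(u-m["cx"])/m["fx"]*D,(v-m["cy"])/m["fy"]*D,D],-1)
    W=(P-t)@R; W[D==0]=np.nan; return W
def save(name,im,box=None,s=1):
    if box: im=im[box[1]:box[3],box[0]:box[2]]
    cv2.imwrite("pics/"+name,cv2.resize(im[...,::-1],None,fx=s,fy=s,interpolation=cv2.INTER_CUBIC))
E
python3 - <<'E'
from h import *
a,d=get_image("top"); b,e=get_image("scene")
np.savez("s0.npz",a=a,d=d,b=b,e=e)
for n in("top","scene"):
    m,R,t=cam(n); print(n,m["fx"],m["cx"],m["cy"],-R.T@t,R.round(2).tolist())
save("top0.png",a,s=1.4); save("scene0.png",b,s=1.4)
print(read_state())
E
```

```text
pics
top 416.22010388509426 286.1660619715976 211.8845253561125 [ 282.37163084  -55.77225489 1137.9228818 ] [[0.03, -1.0, -0.01], [-0.98, -0.03, -0.19], [0.19, 0.02, -0.98]]
scene 476.54759532342763 280.2493251259295 209.18653040333487 [ -28.6567351  -498.37068372  719.39266813] [[0.65, -0.76, -0.01], [-0.53, -0.45, -0.72], [0.54, 0.48, -0.69]]
{'clock': 0.1, 'joints': array([-9.77411530e-01,  3.85487856e-01,  6.77789147e-03, -4.17180159e-04,
       -1.19398800e+00, -2.58602043e-01]), 'joint_vel': array([ 1.83569357e-03, -1.56516375e-03,  2.81928191e-03,  4.56774484e-05,
        1.36745481e-03,  1.29168781e-03]), 'joint_efforts': array([-7.55348833e-05, -3.93319881e+01,  1.88931441e+01,  4.19788241e+00,
       -2.54277496e-03,  9.78258583e-06]), 'position': array([ 205.18265656, -589.77023059,  205.33473483]), 'ee_rot': array([-1.66534817e-01,  9.86035097e-01,  9.45958911e-04, -2.16346517e-04]), 'contact_force': array([-0.36315094, -0.41420908, -0.41838055]), 'wrist_torque': array([-0.01827392, -0.0652286 , -0.04723021]), 'grasp_force': 0.0, 'gripper_width': 85.44413921208434}
```

View pics/top0.png

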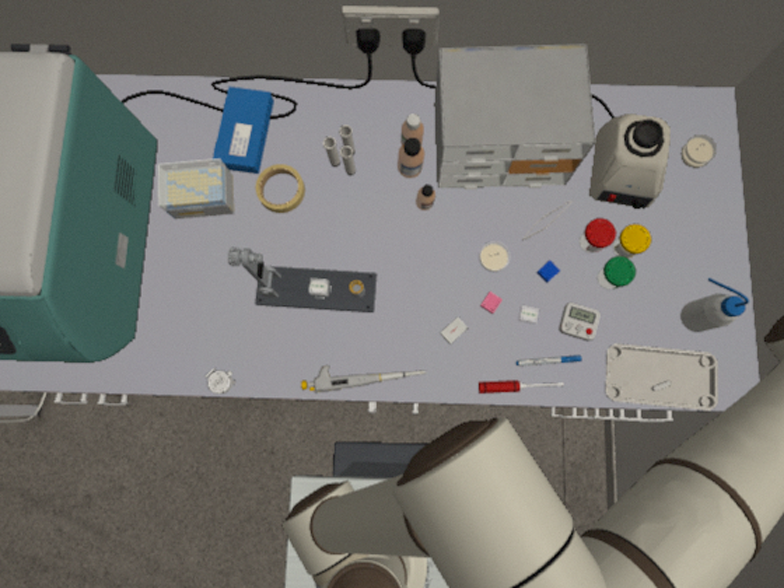

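View pics/scene0.png

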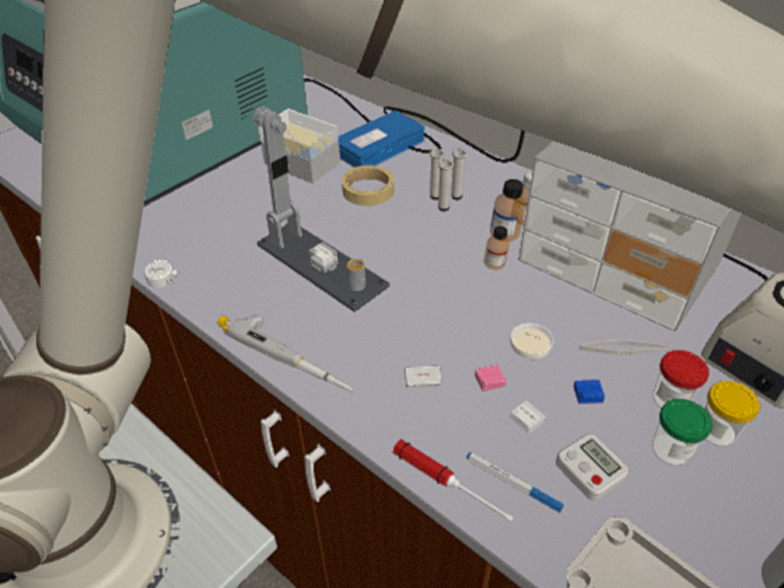

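Top view, in 560x420 pixels. Candidates for box_loose:
- White square box at about (378,224).
- White oblong at (324,236). This is the mailer.
- Pink box at (351,216) and blue box at (391,194), both look-alikes.
- White timer at (414,229).

I choose (378,224). The carrier runs from (183,205) to (269,208), with the hinge on the left (+y) and the pillar at (255,205).

```bash
python3 - <<'E'
from h import *
s=np.load("s0.npz"); 
A=cv2.resize(s["a"][170:255,150:310],None,fx=5,fy=5,interpolation=cv2.INTER_CUBIC)[:,:,:]
B=cv2.resize(s["a"][180:250,310:430],None,fx=5,fy=5,interpolation=cv2.INTER_CUBIC)
save("crop.png",np.vstack([A[:300+125//1],np.pad(B[50:],((0,0),(0,800-600),(0,0)))])[:600])
hsv=cv2.cvtColor(s["a"],cv2.COLOR_RGB2HSV)
W=cloud("top",s["d"])
# white box
for (u0,v0,u1,v1,z) in((365,212,391,238,14),(310,222,338,250,10),(215,195,240,217,38)):
    r=hsv[v0:v1,u0:u1]; m=((r[...,1]<25)&(r[...,2]>185)).astype(np.uint8)
    c=max(cv2.findContours(m,0,2)[0],key=cv2.contourArea)
    P=np.array([ray("top",p[0][0]+u0,p[0][1]+v0,z)[:2] for p in c],np.float32)
    print(cv2.minAreaRect(P),cv2.contourArea(c), np.nanmedian(W[v0:v1,u0:u1][m>0],0))
# dark plate
m=((hsv[...,2]<95)).astype(np.uint8); m[:185]=0;m[228:]=0;m[:,:178]=0;m[:,272:]=0
m=cv2.morphologyEx(m,cv2.MORPH_OPEN,np.ones((3,3)))
ys,xs=np.nonzero(m)
P=np.array([ray("top",u,v,10)[:2] for u,v in zip(xs,ys)],np.float32)
print("plate",cv2.minAreaRect(P),cv2.boxPoints(cv2.minAreaRect(P)))
# pillar ring brown
m=((hsv[...,0]<25)&(hsv[...,1]>70)).astype(np.uint8); m[:195]=0;m[215:]=0;m[:,:245]=0;m[:,265:]=0
ys,xs=np.nonzero(m);print(len(xs)); (u,v),r=cv2.minEnclosingCircle(np.c_[xs,ys].astype(np.float32)); print(u,v,r,ray("top",u,v,53))
E
```

```text
((471.3650817871094, -287.4110412597656), (28.994159698486328, 22.310522079467773), 77.19234466552734) 38.5 [ 471.4077982  -288.06943382   13.18399509]
((427.9540710449219, -143.18582153320312), (21.064311981201172, 42.46965408325195), 14.676227569580078) 47.5 [ 430.86314682 -139.75853289    8.53968484]
((508.8020324707031, 121.65713500976562), (19.342403411865234, 29.803125381469727), 1.566711187362671) 37.0 [507.40618877 122.59131018  37.31815605]
plate ((511.8169860839844, 136.916259765625), (244.01376342773438, 85.58457946777344), 86.35352325439453) [[461.35168   17.877975]
 [546.763     12.434799]
 [562.2823   255.95454 ]
 [476.87097  261.3977  ]]
69
253.91378784179688 204.36207580566406 5.343528747558594 [508.01078688  48.71572276  53.        ]
```

View pics/crop.png

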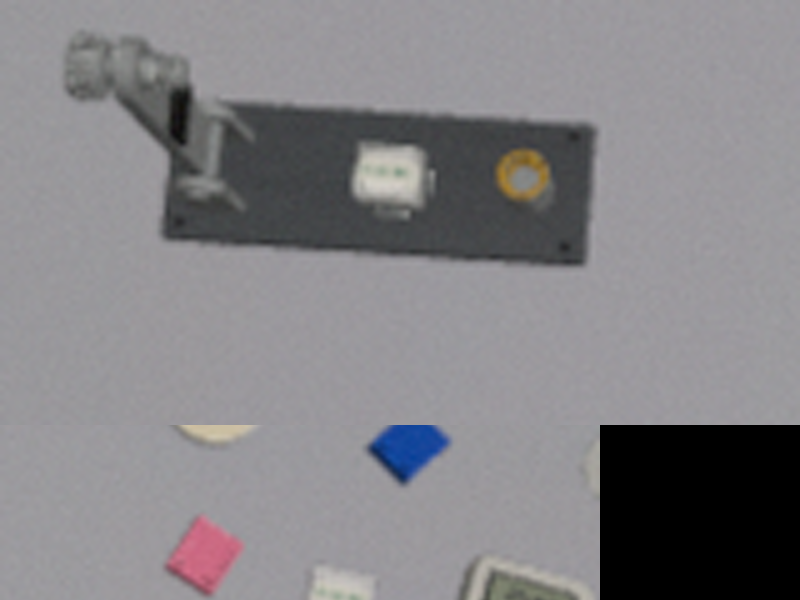

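The crop shows the white chosen box at the bottom, at about (378,224), set apart from the pink and blue boxes. The column box is at (227,205) and the pillar ring at (254,204). I'll now measure more finely from depth in both views.

```bash
python3 - <<'E'
from h import *
s=np.load("s0.npz")
for n,i,k in(("top","a","d"),("scene","b","e")):
    W=cloud(n,s[k]); 
    def top(c,rad,zl,zh,lab):
        m=(np.hypot(W[...,0]-c[0],W[...,1]-c[1])<rad)&(W[...,2]>zl)&(W[...,2]<zh)
        v,u=np.nonzero(m); z=np.median(W[m][:,2]); 
        if len(u)<5: print(lab,'none');return
        P=np.array([ray(n,a,b,z)[:2] for a,b in zip(u,v)],np.float32)
        r=cv2.minAreaRect(P); print(n,lab,len(u),"z",z.round(1),"mean",P.mean(0).round(1),"rect",np.round(r[0],1),np.round(r[1],1),round(r[2],1))
    top((471,-287),30,9,18,"loose"); top((510,122),28,32,44,"mid"); top((508,49),20,49,57,"pillar")
    # plate
    m=(W[...,2]>6.5)&(W[...,2]<14)&(abs(W[...,0]-511)<70)&(abs(W[...,1]-137)<140)
    m=cv2.morphologyEx(m.astype(np.uint8),cv2.MORPH_OPEN,np.ones((3,3)))
    v,u=np.nonzero(m); P=np.array([ray(n,a,b,10)[:2] for a,b in zip(u,v)],np.float32)
    r=cv2.minAreaRect(P); print("plate",len(u),np.round(r[0],1),np.round(r[1],1),round(r[2],2))
    # bar & knob: all points above 80
    m=(W[...,2]>85)&(W[...,0]>450)&(W[...,0]<570)&(W[...,1]>150)&(W[...,1]<360)&(W[...,2]<330)
    for zl in range(85,330,15):
        q=W[m&(W[...,2]>=zl)&(W[...,2]<zl+15)]
        if len(q): print(zl,len(q),q.mean(0).round(0),q.min(0).round(0),q.max(0).round(0))
    # loose box via Otsu
    g=cv2.cvtColor(s[i],cv2.COLOR_RGB2GRAY); u0,v0=[int(t) for t in proj(n,(471,-287,7))]
    c=cv2.resize(g[v0-16:v0+17,u0-16:u0+17],None,fx=8,fy=8,interpolation=cv2.INTER_CUBIC)
    _,b=cv2.threshold(c,0,255,cv2.THRESH_OTSU); k_=max(cv2.findContours(b,0,2)[0],key=cv2.contourArea)
    P=np.array([ray(n,(p[0][0]+.5)/8-.5+u0-16,(p[0][1]+.5)/8-.5+v0-16,14)[:2] for p in k_],np.float32)
    r=cv2.minAreaRect(P);print("otsu",np.round(r[0],1),np.round(r[1],1),round(r[2],1))
E
```

```text
top loose 131 z 13.2 mean [ 471.7 -288.1] rect [ 471.8 -288. ] [34.  30.4] 81.1
top mid 139 z 37.3 mean [511.2 122.5] rect [511.4 122.7] [34.6 30.3] 86.8
top pillar 37 z 52.7 mean [508.2  46.7] rect [507.8  47.2] [24.6 24. ] 2.4Traceback (most recent call last):
  File "<stdin>", line 15, in <module>
  File "h.py", line 6, in ray
    m,R,t=cam(n); d=R.T@np.array([(u-m["cx"])/m["fx"],(v-m["cy"])/m["fy"],1]); c=-R.T@t
          ~~~^^^
  File "h.py", line 4, in cam
    m=camera_model(n); return m,np.array(m["R"]),np.array(m["t"])
ValueError: time passes only in moves, steps and waits
```

```bash
sed -i 's/^def cam(n):/import functools\n@functools.cache\ndef cam(n):/' h.py; cat > m.py <<'E'
from h import *
def run(s):
  for n,i,k in(("top","a","d"),("scene","b","e")):
    W=cloud(n,s[k]); 
    def top(c,rad,zl,zh,lab):
        m=(np.hypot(W[...,0]-c[0],W[...,1]-c[1])<rad)&(W[...,2]>zl)&(W[...,2]<zh)
        v,u=np.nonzero(m)
        if len(u)<5: print(lab,'none');return
        z=np.median(W[m][:,2])
        P=np.array([ray(n,a,b,z)[:2] for a,b in zip(u,v)],np.float32)
        r=cv2.minAreaRect(P); print(n,lab,len(u),"z",z.round(1),"mean",P.mean(0).round(1),"rect",np.round(r[0],1),np.round(r[1],1),round(r[2],1))
    top((471,-287),30,9,18,"loose"); top((510,122),28,34,44,"mid"); top((508,49),20,49,57,"pillar")
    m=(W[...,2]>6.5)&(W[...,2]<14)&(abs(W[...,0]-511)<70)&(abs(W[...,1]-137)<140)
    m=cv2.morphologyEx(m.astype(np.uint8),cv2.MORPH_OPEN,np.ones((3,3)))
    v,u=np.nonzero(m); P=np.array([ray(n,a,b,10)[:2] for a,b in zip(u,v)],np.float32)
    r=cv2.minAreaRect(P); print("plate",len(u),np.round(r[0],1),np.round(r[1],1),round(r[2],2))
    m=(W[...,2]>85)&(W[...,0]>450)&(W[...,0]<570)&(W[...,1]>150)&(W[...,1]<360)&(W[...,2]<330)
    for zl in range(85,330,15):
        q=W[m&(W[...,2]>=zl)&(W[...,2]<zl+15)]
        if len(q): print(zl,len(q),q.mean(0).round(0),q.min(0).round(0),q.max(0).round(0))
E
python3 -c "
from m import *
run(np.load('s0.npz'))"
```

```text
top loose 131 z 13.2 mean [ 471.7 -288.1] rect [ 471.8 -288. ] [34.  30.4] 81.1
top mid 129 z 37.5 mean [511.3 122.8] rect [511.7 123.1] [30.4 33.1] 1.6
top pillar 37 z 52.7 mean [508.2  46.7] rect [507.8  47.2] [24.6 24. ] 2.4
plate 1283 [511.1 132.1] [232.9  79.6] 88.62
85 19 [511. 213.  94.] [499. 211.  87.] [529. 219. 100.]
100 17 [512. 212. 108.] [500. 210. 101.] [528. 219. 113.]
115 11 [509. 212. 122.] [499. 209. 116.] [523. 219. 129.]
130 11 [507. 209. 140.] [500. 205. 131.] [528. 217. 144.]
145 22 [509. 207. 152.] [500. 204. 146.] [525. 217. 159.]
160 30 [509. 206. 168.] [500. 203. 162.] [520. 217. 174.]
175 19 [505. 209. 181.] [499. 207. 175.] [517. 216. 189.]
190 12 [504. 208. 196.] [499. 206. 190.] [512. 216. 202.]
205 18 [503. 208. 212.] [499. 205. 205.] [512. 215. 218.]
220 70 [510. 205. 231.] [500. 185. 222.] [528. 237. 235.]
235 195 [514. 214. 241.] [501. 185. 235.] [528. 236. 249.]
scene loose 284 z 12.8 mean [ 467.5 -291.5] rect [ 467.3 -291.4] [35.2 32.5] 80.6
scene mid 139 z 36.0 mean [508.1 119.7] rect [507.5 119.5] [35.9 32.2] 86.1
scene pillar 48 z 51.5 mean [505.   44.5] rect [505.9  44.8] [25.7 25.8] 40.5
plate 1238 [506.7 126.7] [233.5  79.2] 88.12
85 73 [510. 210.  93.] [496. 206.  85.] [527. 220. 100.]
100 69 [510. 209. 108.] [496. 205. 101.] [528. 217. 115.]
115 74 [511. 209. 122.] [497. 205. 115.] [528. 216. 130.]
130 68 [508. 207. 138.] [496. 201. 130.] [526. 218. 145.]
145 83 [508. 204. 153.] [497. 200. 146.] [527. 218. 160.]
160 103 [510. 205. 167.] [496. 200. 160.] [527. 215. 175.]
175 87 [510. 206. 182.] [496. 202. 175.] [528. 216. 190.]
190 89 [510. 205. 198.] [496. 200. 190.] [529. 215. 205.]
205 65 [505. 206. 212.] [496. 202. 205.] [524. 222. 220.]
220 152 [506. 201. 229.] [496. 181. 220.] [526. 235. 235.]
235 151 [510. 212. 240.] [498. 180. 235.] [525. 235. 245.]
```

Averaging the two views:
- box_loose is at about (470,-290), yaw -9°.
- The column is at about (510,121) and the carrier yaw is about -2.5°.
- The bar is upright at y≈205.

I'll go above box_loose now.

Call:
drive_tool([
  [[-0.2, 22, 25, 0, 5.2], [-0.2, 22, 25, 0, 5.2], [-0.2, 22, 25, 0, 5.2], [-0.2, 22, 25, 0, 5.2], [-0.2, 22, 25, 0, 5.2], [-0.2, 22, 25, 0, 5.2], [-0.2, 22, 25, -10, 5.2], [-0.2, 22, 25, -20, 5.2], [-0.2, 22, 25, -30, 5.2], [-0.2, 22, 25, -30, 5.2], [-0.2, 22, 25, -30, 5.2], [-0.2, 22, 25, -20, 5.2], [-0.2, 0, 0, 0, 0], [-0.2, 0, 0, 0, 0]],
])

```text
clock: 1.27
position: [464.6, -293.9, 70.8]
ee_rot: [-0.654, 0.756, 0.002, -0.001]
contact_force: [0.1, -1.4, 0.4]
gripper_width: 51.1
grasp_force: 0.0
```

```bash
python3 - <<'E'
from h import *
a,d=get_image("top"); b,e=get_image("scene")
np.savez("s1.npz",a=a,d=d,b=b,e=e); p=read_state()["position"]; print(p)
L=[]
for n,i,D in(("top",a,d),("scene",b,e)):
    u,v=[int(t) for t in proj(n,(470,-290,40))]
    i=i.copy(); 
    L.append(cv2.resize(i[v-45:v+45,u-50:u+50],(400,360),interpolation=cv2.INTER_CUBIC))
    W=cloud(n,D); 
    for zl in(66,72,78,84,90):
        m=(abs(W[...,0]-468)<60)&(abs(W[...,1]+290)<40)&(W[...,2]>zl)&(W[...,2]<zl+6); q=W[m]
        for nm,c in(("A",q[q[:,0]>468]),("B",q[q[:,0]<=468])):
            if len(c): print(n,zl,nm,len(c),c.min(0).round(),c.max(0).round())
save("grip1.png",np.hstack(L))
E
```

```text
[ 464.78540938 -295.71006689   72.76443712]
```

View pics/grip1.png

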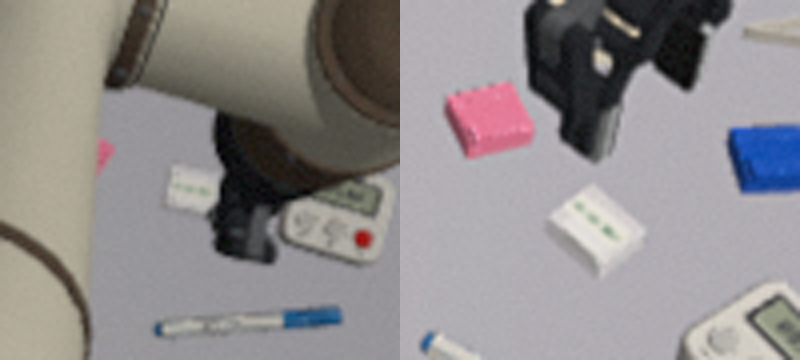

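The near fingertip is at about (590,160) in the right half of the picture, just above and behind the white box at (597,230). I'll compare that with the predicted tip.

```bash
python3 - <<'E'
from h import *
u,v=[int(t) for t in proj("scene",(470,-290,40))]; print(u,v, "seen tip px",u-2.5,v-5)
p=np.array([464.8,-295.7,72.8]); x=np.array([.99,-.144,0]); y=np.array([.144,.99,0])
for r in (0,3,6):
  for s in(-1,1): print(r,s,np.round(proj("scene",p-x*25.5+y*11*s+[0,0,r]),1), np.round(proj("scene",p-x*32+y*11*s+[0,0,r]),1))
print(proj("scene",(467.5,-291.5,14)))
E
```

```text
378 285 seen tip px 375.5 280
0 -1 [377.8 289.5] [375.2 291.5]
0 1 [367.8 281.5] [365.2 283.5]
3 -1 [378.  288.4] [375.4 290.5]
3 1 [368.  280.4] [365.4 282.4]
6 -1 [378.3 287.3] [375.7 289.4]
6 1 [368.2 279.3] [365.6 281.3]
(np.float64(376.9005418411487), np.float64(295.76346100429157))
```

```bash
python3 - <<'E'
from h import *
s=np.load("s1.npz"); W=cloud("scene",s["e"])
for v in range(256,284,3):
    print(v,[tuple(int(t) if t==t else None for t in W[v,u]) for u in (370,373,376,379,382)])
E
```

```text
256 [(397, -297, 189), (402, -299, 186), (410, -300, 180), (560, -238, 0), (430, -301, 163)]
259 [(399, -296, 180), (405, -299, 177), (412, -300, 171), (433, -296, 149), (428, -302, 159)]
262 [(402, -296, 170), (404, -300, 172), (412, -301, 165), (427, -299, 150), (430, -303, 150)]
265 [(404, -296, 162), (408, -299, 160), (414, -301, 156), (425, -301, 146), (428, -305, 147)]
268 [(404, -297, 155), (409, -299, 153), (426, -297, 134), (431, -299, 132), (435, -303, 131)]
271 [(427, -287, 119), (409, -300, 146), (426, -298, 128), (430, -301, 126), (438, -302, 120)]
274 [(427, -288, 112), (424, -295, 120), (430, -297, 116), (430, -302, 119), (526, -267, 0)]
277 [(506, -253, 0), (425, -295, 112), (429, -298, 110), (432, -302, 111), (520, -271, 0)]
280 [(500, -257, 0), (503, -262, 0), (430, -299, 102), (514, -269, -4), (517, -273, -3)]
283 [(494, -261, -1), (499, -265, -2), (502, -269, -1), (504, -274, 0), (509, -278, -1)]
```

Call:
drive_tool([
  [[-0.2, 0, 0, 0, 0], [-0.2, 0, 0, 0, 0], [-0.2, 0, 0, 0, 0]],
])

```text
clock: 1.62
position: [464.5, -296.4, 73.5]
ee_rot: [-0.653, 0.758, -0.001, 0.0]
contact_force: [0.1, -0.1, -0.4]
gripper_width: 51.2
grasp_force: 0.0
```

```bash
python3 - <<'E'
from h import *
b,e=get_image("scene"); s=read_state(); print(s["position"],s["joint_vel"].round(3))
W=cloud("scene",e); q=W[(abs(W[...,0]-465)<60)&(abs(W[...,1]+290)<40)&(W[...,2]>25)&(W[...,2]<140)]
for z in range(40,120,6):
    c=q[(q[:,2]>=z)&(q[:,2]<z+6)]
    for c in(c[c[:,0]<468],c[c[:,0]>=468]):
        if len(c): print(z,len(c),c.min(0).round(),c.max(0).round())
E
```

```text
[ 464.52659613 -296.27457659   73.3436354 ] [ 0.003  0.002 -0.002 -0.001  0.002  0.001]
94 1 [ 491. -301.   99.] [ 491. -301.   99.]
100 7 [ 431. -304.  101.] [ 437. -299.  106.]
100 21 [ 487. -312.  100.] [ 493. -292.  106.]
106 22 [ 426. -305.  107.] [ 437. -285.  112.]
106 32 [ 488. -314.  106.] [ 494. -293.  112.]
112 33 [ 424. -305.  112.] [ 438. -285.  118.]
112 32 [ 486. -313.  112.] [ 495. -293.  118.]
118 35 [ 424. -304.  118.] [ 437. -286.  124.]
118 29 [ 488. -313.  118.] [ 492. -295.  124.]
```

Call:
drive_tool([
  [[-0.2, 5.5, 7.5, 0, -0.5], [-0.2, 0, 0, -15, 0], [-0.2, 0, 0, -15, 0], [-0.2, 0, 0, -15, 0], [-0.2, 0, 0, -15, 0], [-0.2, 0, 0, 0, 0], [-0.2, 0, 0, 0, 0], [-0.2, 0, 0, 0, 0]],
])

```text
clock: 2.33
position: [470.8, -288.6, 13.6]
ee_rot: [-0.65, 0.76, -0.001, 0.0]
contact_force: [0.4, -0.4, 0.4]
gripper_width: 51.1
grasp_force: 0.0
```

```bash
python3 - <<'E'
from h import *
b,e=get_image("scene"); s=read_state(); print(s["position"],s["contact_force"])
u,v=[int(t) for t in proj("scene",(470,-290,20))]
save("grip2.png",b,(u-50,v-45,u+50,v+45),5)
W=cloud("scene",e); q=W[(abs(W[...,0]-465)<60)&(abs(W[...,1]+290)<40)&(W[...,2]>16)&(W[...,2]<80)]
for z in range(16,60,6):
    c=q[(q[:,2]>=z)&(q[:,2]<z+6)]
    for c in(c[c[:,0]<468],c[c[:,0]>=468]):
        if len(c): print(z,len(c),c.min(0).round(),c.max(0).round())
E
```

```text
[ 471.02070885 -288.55802029   13.81096289] [-0.65550873  0.54165289  0.31382945]
16 1 [ 461. -301.   17.] [ 461. -301.   17.]
40 5 [ 436. -294.   43.] [ 438. -281.   46.]
40 18 [ 495. -305.   40.] [ 498. -285.   45.]
46 19 [ 431. -297.   46.] [ 443. -277.   52.]
46 33 [ 494. -306.   46.] [ 500. -285.   52.]
52 29 [ 431. -297.   52.] [ 444. -276.   58.]
52 26 [ 494. -306.   52.] [ 501. -285.   58.]
58 22 [ 429. -297.   58.] [ 442. -278.   63.]
58 22 [ 494. -305.   58.] [ 499. -286.   63.]
```

View pics/grip2.png

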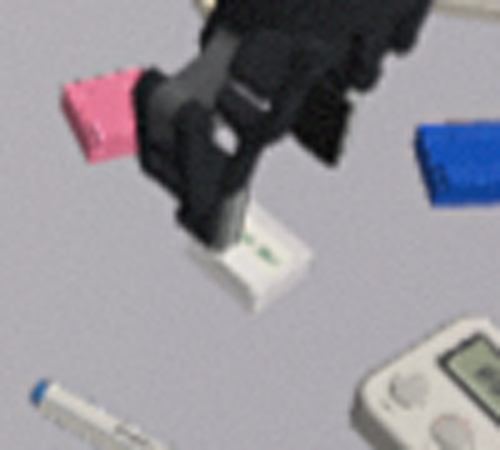

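The fingertips sit about 27 mm above the reported TCP, with their lower ends near z=41, so I go deeper in small steps while watching the force.

Call:
drive_tool([
  [[-0.2, 0, 0, -10, 0], [-0.2, 0, 0, -10, 0], [-0.2, 0, 0, -6, 0], [-0.2, 0, 0, -3, 0], [-0.2, 0, 0, 0, 0], [-0.2, 0, 0, 0, 0]],
])

```text
clock: 2.88
position: [470.1, -288.0, -16.8]
ee_rot: [-0.65, 0.76, 0.0, -0.0]
contact_force: [0.4, -0.3, 0.0]
gripper_width: 51.1
grasp_force: 0.0
```

```bash
python3 - <<'E'
from h import *
b,e=get_image("scene"); s=read_state(); print(s["position"],s["contact_force"])
W=cloud("scene",e); q=W[(abs(W[...,0]-465)<60)&(abs(W[...,1]+290)<40)&(W[...,2]>2)&(W[...,2]<80)]
for z in range(2,30,4):
    c=q[(q[:,2]>=z)&(q[:,2]<z+4)]
    for c in(c[c[:,0]<448],c[c[:,0]>=490]):
        if len(c): print(z,len(c),c.min(0).round(),c.max(0).round())
E
```

```text
[ 470.3578599  -288.12288801  -16.39810149] [ 0.39710392 -0.13003199  0.42082172]
2 1 [ 442. -324.    2.] [ 442. -324.    2.]
2 1 [ 510. -326.    2.] [ 510. -326.    2.]
10 3 [ 435. -294.   13.] [ 437. -291.   14.]
10 9 [ 494. -300.   10.] [ 497. -284.   14.]
14 6 [ 434. -296.   14.] [ 441. -280.   17.]
14 19 [ 492. -305.   14.] [ 497. -285.   18.]
18 17 [ 432. -296.   18.] [ 443. -278.   22.]
18 17 [ 494. -306.   18.] [ 499. -285.   22.]
22 16 [ 429. -296.   22.] [ 443. -277.   26.]
22 13 [ 493. -305.   23.] [ 498. -286.   26.]
26 14 [ 431. -296.   26.] [ 441. -277.   30.]
26 17 [ 493. -306.   26.] [ 499. -286.   30.]
```

Call:
drive_tool([
  [[-0.2, 0, 0, -4, 0], [-0.2, 0, 0, 0, 0], [0.0, 0, 0, 0, 0], [0.2, 0, 0, 0, 0], [1, 0, 0, 0, 0], [1, 0, 0, 0, 0], [1, 0, 0, 0, 0], [1, 0, 0, 0, 0]],
])

```text
clock: 3.6
position: [470.5, -288.2, -19.9]
ee_rot: [-0.65, 0.76, -0.0, 0.0]
contact_force: [-0.3, 0.3, 4.3]
gripper_width: 28.1
grasp_force: 59.8
```

Call:
drive_tool([
  [[1, 0, 0, 10, 0], [1, 0, 0, 20, 0], [1, 0, 0, 30, 0], [1, 0, 0, 30, 0], [1, 2.5, 20, 10, 0], [1, 3, 30, 0, 0.5], [1, 3, 30, 0, 0.5], [1, 3, 30, 0, 0.5], [1, 3, 30, 0, 0.5], [1, 3, 30, 0, 0.5], [1, 3, 30, 0, 0.5], [1, 3, 30, 0, 0.5], [1, 3, 30, 0, 0.5], [1, 3, 30, 0, 0.5], [1, 3, 30, 0, 0.5], [1, 3, 30, 0, 0.5], [1, 3, 30, 0, 0.5], [1, 2, 20, 0, 0.5], [1, 0, 10, 0, 0], [1, 0, 0, 0, 0]],
])

```text
clock: 5.27
position: [510.8, 123.7, 79.8]
ee_rot: [-0.693, 0.721, -0.0, 0.0]
contact_force: [0.4, -0.5, -0.8]
gripper_width: 28.3
grasp_force: 59.3
```

Call:
drive_tool([
  [[1, 0, 0, 0, 0], [1, 0, 0, 0, 0]],
])

```text
clock: 5.43
position: [510.2, 121.0, 79.6]
ee_rot: [-0.692, 0.722, 0.0, -0.0]
contact_force: [0.7, -0.2, 0.3]
gripper_width: 27.8
grasp_force: 59.3
```

```bash
python3 - <<'E'
from h import *
a,d=get_image("top"); b,e=get_image("scene"); s=read_state(); print(s["position"])
np.savez("s2.npz",a=a,d=d,b=b,e=e)
u,v=[int(t) for t in proj("scene",(508,120,80))]; print(u,v)
u2,v2=[int(t) for t in proj("top",(508,120,80))]
L=[cv2.resize(i[y-50:y+50,x-50:x+50],(400,400),interpolation=cv2.INTER_CUBIC) for i,x,y in((b,u,v),(a,u2,v2))]
save("held.png",np.hstack(L))
W=cloud("scene",e); g=cv2.cvtColor(b,cv2.COLOR_RGB2HSV)
m=(abs(W[...,0]-505)<60)&(abs(W[...,1]-120)<40)&(W[...,2]>20)&(W[...,2]<140)&(g[...,1]<40)&(g[...,2]>170)
for z in range(20,140,4):
    c=W[m&(W[...,2]>=z)&(W[...,2]<z+4)]
    if len(c): print(z,len(c),c.min(0).round(),c.max(0).round())
E
```

```text
[510.43562421 120.78167025  79.66116915]
228 163
20 16 [494. 101.  20.] [522. 122.  24.]
24 17 [493. 102.  24.] [517. 126.  28.]
28 18 [492. 102.  28.] [517. 124.  32.]
32 49 [494. 103.  32.] [519. 137.  36.]
36 56 [493. 104.  36.] [516. 136.  40.]
96 6 [500. 102.  96.] [524. 103.  99.]
100 15 [496. 100. 101.] [523. 104. 104.]
104 21 [495.  98. 105.] [523. 104. 108.]
108 48 [494. 100. 108.] [524. 135. 112.]
112 37 [494. 100. 112.] [524. 132. 114.]
```

View pics/held.png

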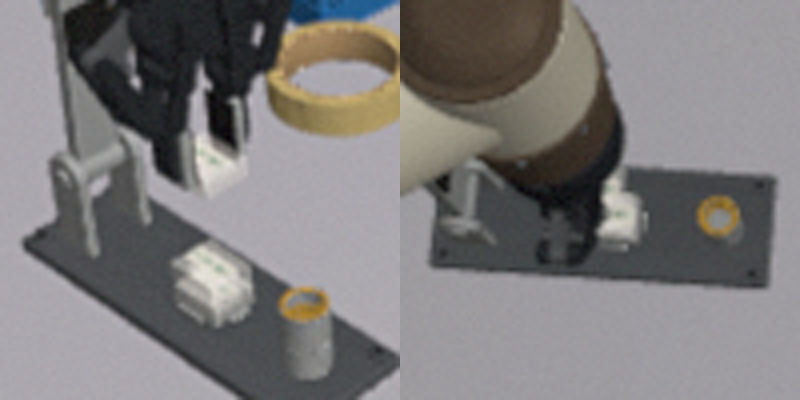

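The left view shows the held box at about (215,170), level between the pads above the column at (215,285). Next I compare their front faces.

```bash
python3 - <<'E'
from h import *
s=np.load("s2.npz"); W=cloud("scene",s["e"]); g=cv2.cvtColor(s["b"],cv2.COLOR_RGB2HSV)
M=(abs(W[...,0]-505)<60)&(abs(W[...,1]-120)<40)&(g[...,1]<60)&(g[...,2]>120)
for lab,zl,zh in(("mid",26,35),("held",99,109)):
    c=W[M&(W[...,2]>zl)&(W[...,2]<zh)]
    f=c[c[:,1]<110]; 
    k=np.polyfit(f[:,0]-508,f[:,1],1); r=f[:,1]-np.polyval(k,f[:,0]-508)
    f=f[abs(r)<3]; k=np.polyfit(f[:,0]-508,f[:,1],1); print(lab,len(f),"front y at x508",k[1].round(2),"slope",k[0].round(3),"x",np.percentile(f[:,0],[2,98]).round(1))
for lab,zl,zh in(("mid",35,40),("held",109,115)):
    c=W[M&(W[...,2]>zl)&(W[...,2]<zh)]; print(lab,"top",len(c),np.median(c,0).round(1),np.percentile(c,[2,98],0).round(1))
E
```

```text
mid 37 front y at x508 104.57 slope -0.111 x [493.6 520.7]
held 43 front y at x508 101.79 slope -0.12 x [494.  522.7]
mid top 110 [507.4 120.2  36.8] [[494.3 103.9  35.1]
 [522.2 136.5  38.7]]
held top 109 [511.3 109.8 111.5] [[489.8  99.7 109.4]
 [531.2 132.1 114.4]]
```

Call:
drive_tool([
  [[1, 0, 2.5, -5, 0], [1, 0, 0, -12, 0], [1, 0, 0, -12, 0], [1, 0, 0, -12, 0], [1, 0, 0, -8, 0], [1, 0, 0, -4, 0], [1, 0, 0, 0, 0], [1, 0, 0, 0, 0], [1, 0, 0, 0, 0]],
])

```text
clock: 6.28
position: [511.2, 124.6, 27.2]
ee_rot: [-0.692, 0.722, -0.0, 0.001]
contact_force: [0.4, 0.9, 0.1]
gripper_width: 28.3
grasp_force: 59.3
```

```bash
python3 - <<'E'
from h import *
b,e=get_image("scene"); s=read_state(); print(s["position"],s["contact_force"])
W=cloud("scene",e); g=cv2.cvtColor(b,cv2.COLOR_RGB2HSV)
M=(abs(W[...,0]-505)<60)&(abs(W[...,1]-120)<40)&(g[...,1]<60)&(g[...,2]>120)
for lab,zl,zh in(("mid",26,35),("held",45,55)):
    c=W[M&(W[...,2]>zl)&(W[...,2]<zh)]
    f=c[c[:,1]<110]; 
    k=np.polyfit(f[:,0]-508,f[:,1],1); r=f[:,1]-np.polyval(k,f[:,0]-508)
    f=f[abs(r)<3]; k=np.polyfit(f[:,0]-508,f[:,1],1); print(lab,len(f),"front y at x508",k[1].round(2),"slope",k[0].round(3),"x",np.percentile(f[:,0],[2,98]).round(1))
E
```

```text
[511.24633112 124.68797365  27.29028433] [ 0.61272249  0.89423577 -0.2128288 ]
mid 35 front y at x508 104.42 slope -0.055 x [492.9 521.4]
held 32 front y at x508 105.14 slope -0.044 x [494.8 524.1]
```

Call:
drive_tool([
  [[1, -1.3, -0.8, -3, 0], [1, 0, 0, -3, 0], [1, 0, 0, -1.5, 0], [1, 0, 0, 0, 0], [1, 0, 0, 0, 0]],
])

```text
clock: 6.75
position: [509.4, 123.6, 19.0]
ee_rot: [-0.692, 0.722, 0.0, -0.0]
contact_force: [-0.6, 0.6, 0.2]
gripper_width: 28.3
grasp_force: 59.3
```

Call:
drive_tool([
  [[1, 0.4, 0, -0.7, 0], [1, 0, 0, 0, 0], [1, 0, 0, 0, 0]],
])

```text
clock: 7.0
position: [509.9, 123.7, 18.5]
ee_rot: [-0.692, 0.722, -0.0, 0.0]
contact_force: [-0.4, 0.0, 1.0]
gripper_width: 27.9
grasp_force: 59.3
```

Call:
drive_tool([
  [[1, 0, 0, -0.7, 0], [1, 0, 0, 0, 0], [1, 0, 0, 0, 0]],
])

```text
clock: 7.25
position: [510.0, 123.8, 18.1]
ee_rot: [-0.692, 0.722, -0.0, 0.0]
contact_force: [-1.1, -0.7, 3.2]
gripper_width: 28.2
grasp_force: 59.6
```

Call:
drive_tool([
  [[0.3, 0, 0, 0, 0], [0.1, 0, 0, 0, 0], [0, 0, 0, 0, 0], [0, 0, 0, 0, 0], [-0.2, 0, 0, 3, 0], [-0.2, 0, 0, 15, 0], [-0.2, 0, 0, 25, 0], [-0.2, 0, -10, 30, 0], [-0.2, 0, -30, 30, 0], [-0.2, -10, -30, 30, 0], [-0.2, -20, -30, 0, 0], [-0.2, 0, 0, 0, 0], [-0.2, 0, 0, 0, 0]],
])

```text
clock: 8.33
position: [479.5, 24.3, 149.8]
ee_rot: [-0.691, 0.723, -0.0, 0.001]
contact_force: [-0.5, 0.9, 0.4]
gripper_width: 51.3
grasp_force: 0.0
```

```bash
python3 - <<'E'
from h import *
a,d=get_image("top"); b,e=get_image("scene"); s=read_state(); print(s["position"],s["contact_force"],s["clock"])
np.savez("s3.npz",a=a,d=d,b=b,e=e)
for n,i,D in(("top",a,d),("scene",b,e)):
    W=cloud(n,D); g=cv2.cvtColor(i,cv2.COLOR_RGB2HSV)
    M=(abs(W[...,0]-508)<40)&(abs(W[...,1]-121)<35)&(W[...,2]<70)
    m=M&(W[...,2]>47); v,u=np.nonzero(m); z=np.median(W[m][:,2]); P=np.array([ray(n,p,q,z)[:2] for p,q in zip(u,v)],np.float32)
    print(n,"top box",len(u),z.round(1),P.mean(0).round(1),[np.round(t,1) for t in cv2.minAreaRect(P)])
    M&=(g[...,1]<60)&(g[...,2]>120)
    for lab,zl,zh in(("low",14,22),("mid",27,36),("loose",41,49)):
        f=W[M&(W[...,2]>zl)&(W[...,2]<zh)]; f=f[f[:,1]<110]
        if len(f)<9: continue
        k=np.polyfit(f[:,0]-508,f[:,1],1); f=f[abs(f[:,1]-np.polyval(k,f[:,0]-508))<3]; k=np.polyfit(f[:,0]-508,f[:,1],1)
        print(lab,len(f),k[1].round(2),k[0].round(3),np.percentile(f[:,0],[2,98]).round(1))
    # bar and knob
    m=(W[...,2]>85)&(W[...,0]>480)&(W[...,0]<545)&(W[...,1]>170)&(W[...,1]<270)&(W[...,2]<260)
    for zl in range(85,260,12):
        q=W[m&(W[...,2]>=zl)&(W[...,2]<zl+12)]
        if len(q): print(zl,len(q),np.median(q,0).round(),q.min(0).round(),q.max(0).round())
u,v=[int(t) for t in proj("scene",(508,160,120))]
save("placed.png",b,(u-65,v-90,u+70,v+75),3.5)
E
```

```text
[480.53194932  25.62902772 149.00063998] [ 0.12375765  0.90664568 -0.26651817] 8.4333
top top box 83 51.1 [505.9 120.8] [array([507.4, 122.4]), array([21.8, 34.5]), np.float64(1.6)]
mid 9 106.35 -0.067 [496.2 522.8]
scene top box 153 49.9 [508.  119.3] [array([507.7, 118.1]), array([39. , 32.1]), np.float64(86.5)]
low 33 103.47 -0.013 [493.8 520.3]
mid 41 104.25 -0.042 [492.6 522.6]
loose 34 104.41 -0.096 [493.2 523. ]
85 59 [508. 210.  90.] [497. 206.  85.] [526. 220.  97.]
97 55 [511. 209. 103.] [496. 206.  97.] [528. 217. 109.]
109 63 [509. 208. 116.] [495. 206. 109.] [526. 218. 121.]
121 57 [509. 208. 128.] [497. 205. 121.] [527. 215. 133.]
133 52 [506. 205. 140.] [498. 200. 133.] [525. 217. 145.]
145 67 [508. 203. 152.] [496. 200. 145.] [529. 218. 157.]
157 83 [508. 203. 164.] [496. 200. 157.] [527. 214. 169.]
169 72 [510. 206. 175.] [496. 201. 169.] [529. 213. 181.]
181 65 [509. 205. 187.] [497. 201. 181.] [526. 214. 193.]
193 76 [510. 205. 199.] [497. 202. 193.] [527. 213. 205.]
205 50 [504. 205. 210.] [496. 202. 205.] [523. 213. 217.]
217 83 [504. 204. 225.] [497. 182. 217.] [518. 234. 229.]
229 171 [506. 203. 235.] [497. 180. 229.] [526. 235. 241.]
241 59 [511. 217. 243.] [503. 200. 241.] [521. 234. 246.]
```

View pics/placed.png

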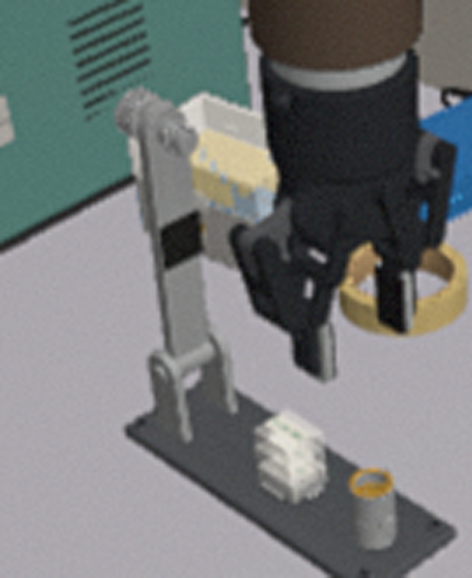

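The picture shows the box sitting squarely on the column at about (290,455), and the faces agree within 1 mm. The bar stands upright with its end at about (160,120), so I move above it.

Call:
drive_tool([
  [[-0.35, 0, 0, 25, 0], [-0.35, 0, 0, 30, 0], [-0.35, 0, 0, 30, 0], [-0.35, 3, 15, 10, 0], [-0.35, 4, 22, 0, 0], [-0.35, 4, 22, 0, 0], [-0.35, 4, 22, 0, 0], [-0.35, 4, 22, 0, 0], [-0.35, 4, 22, 0, 0], [-0.35, 4, 22, 0, 0], [-0.35, 4, 22, 0, 0], [-0.35, 2, 14, 0, 0], [-0.35, 0, 0, 0, 0], [-0.35, 0, 0, 0, 0], [-0.35, 0, 0, 0, 0]],
])

```text
clock: 9.68
position: [513.1, 208.4, 243.5]
ee_rot: [-0.692, 0.722, 0.0, -0.001]
contact_force: [0.4, -0.8, 0.4]
gripper_width: 57.5
grasp_force: 0.0
```

```bash
python3 - <<'E'
from h import *
b,e=get_image("scene"); s=read_state(); print(s["position"],s["contact_force"],s["clock"],s["joints"].round(2))
np.savez("s4.npz",b=b,e=e)
u,v=[int(t) for t in proj("scene",(510,208,240))]
save("over.png",b,(u-60,v-60,u+60,v+60),4)
W=cloud("scene",e)
m=(W[...,2]>190)&(W[...,0]>440)&(W[...,0]<590)&(W[...,1]>170)&(W[...,1]<270)&(W[...,2]<330)
for zl in range(190,330,8):
    q=W[m&(W[...,2]>=zl)&(W[...,2]<zl+8)]
    for l,c in(("n",q[q[:,0]<500]),("c",q[(q[:,0]>500)&(q[:,0]<525)]),("f",q[q[:,0]>525])):
        if len(c)>3: print(zl,l,len(c),c.min(0).round(),c.max(0).round())
E
```

```text
[513.08663757 208.00179227 243.69847672] [ 0.20937244  0.39222335 -0.43870812] 9.7333 [ 0.68  0.24 -0.11  0.   -1.23 -0.72]
190 n 12 [496. 205. 191.] [500. 215. 197.]
190 c 35 [500. 203. 190.] [525. 215. 198.]
198 n 11 [496. 203. 198.] [499. 213. 206.]
198 c 31 [500. 202. 198.] [524. 206. 206.]
198 f 4 [527. 205. 199.] [529. 207. 202.]
206 n 12 [496. 202. 208.] [500. 215. 214.]
206 c 29 [501. 202. 206.] [523. 213. 214.]
214 n 10 [496. 203. 216.] [500. 213. 221.]
214 c 20 [501. 183. 214.] [518. 225. 222.]
222 n 18 [496. 203. 222.] [500. 227. 230.]
222 c 49 [500. 182. 223.] [517. 236. 230.]
230 n 17 [498. 201. 230.] [500. 232. 236.]
230 c 102 [500. 181. 230.] [525. 234. 238.]
238 c 103 [500. 200. 238.] [524. 233. 245.]
270 n 16 [476. 198. 271.] [483. 217. 278.]
270 f 28 [540. 194. 271.] [554. 217. 278.]
278 n 44 [471. 196. 278.] [484. 217. 286.]
278 f 39 [540. 192. 278.] [556. 216. 285.]
286 n 44 [470. 197. 286.] [484. 215. 294.]
286 f 45 [540. 193. 286.] [556. 216. 294.]
294 n 47 [469. 196. 294.] [484. 215. 302.]
294 f 42 [540. 192. 294.] [556. 219. 302.]
302 n 37 [469. 195. 302.] [483. 215. 310.]
302 f 48 [539. 192. 302.] [555. 218. 310.]
310 n 38 [456. 194. 310.] [485. 220. 318.]
310 f 48 [542. 192. 310.] [571. 217. 318.]
318 n 107 [451. 194. 318.] [488. 221. 326.]
318 f 84 [538. 190. 318.] [574. 221. 326.]
326 n 59 [451. 193. 326.] [487. 222. 330.]
326 f 50 [536. 191. 326.] [575. 215. 330.]
```

View pics/over.png

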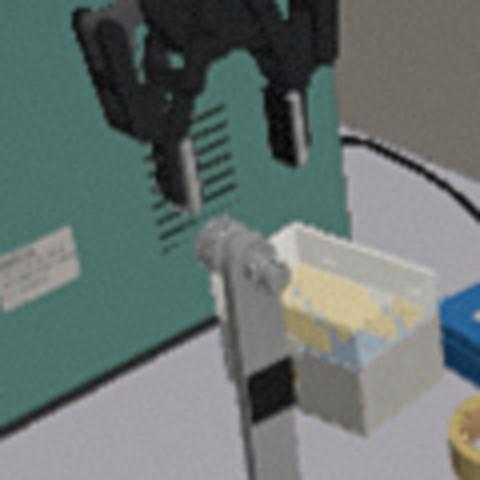

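The fingers, with tips at (190,210) and (290,165), are centred over the bar end at (250,250). I descend and pinch.

Call:
drive_tool([
  [[-0.35, 0, 1, -8, 0], [-0.35, 0, 0, -14, 0], [-0.35, 0, 0, -14, 0], [-0.35, 0, 0, -14, 0], [-0.35, 0, 0, -10, 0], [-0.35, 0, 0, -5, 0], [-0.35, 0, 0, 0, 0], [0, 0, 0, 0, 0], [0.2, 0, 0, 0, 0], [1, 0, 0, 0, 0], [1, 0, 0, 0, 0], [1, 0, 0, 0, 0]],
])

```text
clock: 10.73
position: [513.1, 209.6, 180.1]
ee_rot: [-0.692, 0.722, 0.0, 0.0]
contact_force: [-4.5, -0.4, 4.7]
gripper_width: 29.0
grasp_force: 61.2
```

Call:
drive_tool([
  [[1, -0.2, -6, -0.5, 0], [1, -0.3, -6, -0.6, 0], [1, -0.2, -6, -1, 0], [1, -0.3, -6, -1, 0], [1, -0.2, -6, -1.5, 0], [1, -0.3, -6, -1.5, 0], [1, 0, 0, 0, 0], [1, 0, 0, 0, 0]],
])

```text
clock: 11.4
position: [511.8, 173.6, 174.2]
ee_rot: [-0.692, 0.722, -0.0, 0.001]
contact_force: [-4.2, 0.4, 6.4]
gripper_width: 28.8
grasp_force: 62.3
```

Call:
drive_tool([
  [[1, -0.2, -6, -2, 0], [1, -0.3, -6, -2, 0], [1, -0.2, -5.5, -2.4, 0], [1, -0.3, -5.5, -2.4, 0], [1, -0.2, -5.3, -2.8, 0], [1, -0.3, -5.3, -2.9, 0], [1, -0.2, -5, -3.2, 0], [1, -0.3, -5, -3.3, 0], [1, -0.2, -4.8, -3.7, 0], [1, -0.3, -4.8, -3.7, 0], [1, -0.2, -4.5, -4, 0], [1, -0.3, -4.5, -4, 0], [1, 0, 0, 0, 0], [1, 0, 0, 0, 0]],
])

```text
clock: 12.57
position: [509.2, 109.0, 138.7]
ee_rot: [-0.692, 0.722, -0.002, -0.0]
contact_force: [-3.6, -9.3, 11.1]
gripper_width: 28.8
grasp_force: 65.7
```

Call:
drive_tool([
  [[1, -0.2, -4, -4.3, 0], [1, -0.3, -4, -4.3, 0], [1, -0.2, -3.8, -4.5, 0], [1, 0, 0, 0, 0], [0.2, 0, 0, 0, 0], [0, 0, 0, 0, 0], [-0.35, 0, 0, 0, 0], [-0.35, 0, 0, 5, 0], [-0.35, 0, 0, 15, 0], [-0.35, 0, 0, 30, 0], [-0.35, 0, 0, 30, 0], [-0.35, 0, -20, 15, 0], [-0.35, -10, -20, 0, 0], [-0.35, 0, 0, 0, 0]],
])

```text
clock: 13.73
position: [497.3, 58.2, 219.8]
ee_rot: [-0.692, 0.722, -0.0, 0.001]
contact_force: [-0.1, -0.5, -0.2]
gripper_width: 57.6
grasp_force: 0.0
```

Call:
drive_tool([
  [[-0.35, 0, -10, 0, 0], [-0.35, 0, 0, 0, 0], [-0.35, 0, 0, 0, 0], [-0.35, 0, 0, 0, 0], [-0.35, 0, 0, 0, 0], [-0.35, 0, 0, 0, 0], [-0.35, 0, 0, 0, 0], [-0.35, 0, 0, 0, 0], [-0.35, 0, 0, 0, 0], [-0.35, 0, 0, 0, 0], [-0.35, 0, 0, 0, 0], [-0.35, 0, 0, 0, 0], [-0.35, 0, 0, 0, 0], [-0.35, 0, 0, 0, 0], [-0.35, 0, 0, 0, 0], [-0.35, 0, 0, 0, 0]],
])

```text
clock: 15.07
position: [498.1, 49.5, 218.3]
ee_rot: [-0.692, 0.722, -0.0, -0.0]
contact_force: [0.1, -0.5, 0.6]
gripper_width: 57.3
grasp_force: 0.0
```

```bash
cat > k.py <<'E'
from h import *
def knob(b,e,zl=80,zh=102,c=(504,43),r=26):
    W=cloud("scene",e); m=(np.hypot(W[...,0]-c[0],W[...,1]-c[1])<r)&(W[...,2]>zl)&(W[...,2]<zh)
    q=W[m]; print(len(q),"min",q.min(0).round(1),"max",q.max(0).round(1)); 
    h,ed=np.histogram(q[:,2],np.arange(zl,zh+1,1)); print(dict(zip(ed.astype(int).tolist(),h.tolist())))
    return W,m
E
python3 - <<'E'
from k import *
b,e=get_image("scene"); s=read_state(); print(s["position"],s["contact_force"],s["clock"])
np.savez("s5.npz",b=b,e=e); W,m=knob(b,e)
t=m&(W[...,2]>91.5); q=W[t]; print(q.mean(0).round(1),np.percentile(q,[3,97],0).round(1))
u,v=[int(t) for t in proj("scene",(506,90,70))]
save("shut.png",b,(u-80,v-60,u+80,v+60),4)
E
```

```text
[498.07417951  49.48851353 218.30813463] [-0.97974908 -0.56226785  1.01460724] 15.1167
152 min [491.8  31.1  80.2] max [520.   57.2  95.6]
{80: 5, 81: 7, 82: 4, 83: 5, 84: 4, 85: 8, 86: 5, 87: 4, 88: 5, 89: 8, 90: 6, 91: 17, 92: 19, 93: 29, 94: 22, 95: 4, 96: 0, 97: 0, 98: 0, 99: 0, 100: 0, 101: 0}
[505.1  44.4  93.4] [[493.8  32.6  91.7]
 [517.8  56.6  95.2]]
```

View pics/shut.png

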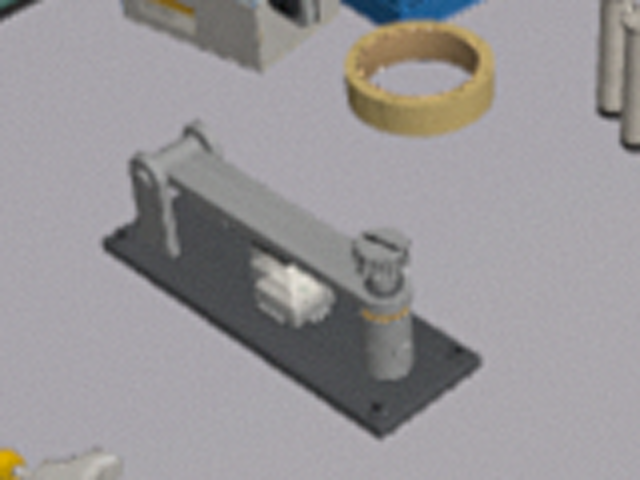

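The bar is shut on the column, and the knob stands raised at about (382,245) with its top near 94.7 mm. I descend onto the knob.

Call:
drive_tool([
  [[-0.35, 9.6, -1.7, 0, 0], [-0.35, 0, 0, -25, 0], [-0.35, 0, 0, -30, 0], [-0.35, 0, 0, -30, 0], [-0.35, 0, 0, -25, 0], [-0.35, 0, 0, -15, 0], [-0.35, 0, 0, 0, 0], [-0.35, 0, 0, 0, 0], [-0.35, 0, 0, 0, 0]],
])

```text
clock: 15.87
position: [509.1, 48.1, 94.4]
ee_rot: [-0.692, 0.722, -0.001, 0.001]
contact_force: [0.6, 0.5, 0.3]
gripper_width: 57.8
grasp_force: 0.0
```

```bash
python3 - <<'E'
from k import *
b,e=get_image("scene"); s=read_state(); print(s["position"],s["contact_force"],s["clock"],s["joints"].round(2))
np.savez("s6.npz",b=b,e=e); W,m=knob(b,e)
q=W[m&(W[...,2]>91.5)]; print("top",np.percentile(q,[3,97],0).round(1))
m=(abs(W[...,0]-505)<60)&(abs(W[...,1]-45)<40)
for zl in range(100,136,6):
    q=W[m&(W[...,2]>=zl)&(W[...,2]<zl+6)]
    for l,c in(("n",q[q[:,0]<500]),("f",q[q[:,0]>510])):
        if len(c)>3: print(zl,l,len(c),c.min(0).round(),c.max(0).round())
E
```

```text
[509.13694788  48.15274242  94.70651034] [ 0.1773262   0.29174454 -0.14756346] 15.9167 [ 0.41  0.31 -0.42  0.   -0.84 -0.45]
153 min [491.1  31.3  80.1] max [519.7  57.1  95.5]
{80: 8, 81: 2, 82: 6, 83: 4, 84: 4, 85: 7, 86: 4, 87: 6, 88: 2, 89: 7, 90: 6, 91: 16, 92: 25, 93: 37, 94: 14, 95: 5, 96: 0, 97: 0, 98: 0, 99: 0, 100: 0, 101: 0}
top [[494.5  32.9  91.7]
 [517.7  55.9  95.1]]
124 n 13 [468.  36. 124.] [481.  55. 130.]
124 f 23 [536.  33. 124.] [542.  56. 130.]
130 n 22 [465.  35. 130.] [475.  55. 136.]
130 f 26 [536.  34. 130.] [550.  57. 136.]
```

Call:
drive_tool([
  [[-0.35, -2, -0.8, -8, 0], [-0.35, 0, 0, -10, 0], [-0.35, 0, 0, -10, 0], [-0.35, 0, 0, -8, 0], [-0.35, 0, 0, 0, 0], [0, 0, 0, 0, 0], [0.3, 0, 0, 0, 0], [1, 0, 0, 0, 0], [1, 0, 0, 0, 0], [1, 0, 0, 0, 0]],
])

```text
clock: 16.75
position: [506.7, 47.2, 57.9]
ee_rot: [-0.692, 0.722, -0.001, 0.001]
contact_force: [1.7, -1.0, 0.3]
gripper_width: 25.5
grasp_force: 58.9
```

Call:
drive_tool([
  [[1, 0, 0, -0.8, 0], [1, 0, 0, 0, 0], [1, 0, 0, 0, 0]],
])

```text
clock: 17.0
position: [506.8, 47.2, 57.7]
ee_rot: [-0.692, 0.722, -0.001, 0.001]
contact_force: [1.4, -1.3, 5.3]
gripper_width: 25.4
grasp_force: 59.4
```

Call:
drive_tool([
  [[1, 0, 0, 0.08, 5], [1, 0, 0, 0.07, 5], [1, 0, 0, 0.07, 5], [1, 0, 0, 0.07, 5], [1, 0, 0, 0, 0]],
])

```text
clock: 17.42
position: [506.8, 47.2, 58.0]
ee_rot: [0.808, -0.589, 0.001, -0.001]
contact_force: [0.7, -1.3, 5.6]
gripper_width: 25.1
grasp_force: 59.4
```

Call:
drive_tool([
  [[1, 0, 0, 0.07, 5], [1, 0, 0, 0.07, 5], [1, 0, 0, 0, 0]],
])

```text
clock: 17.67
position: [506.7, 47.2, 58.1]
ee_rot: [0.856, -0.517, 0.001, -0.001]
contact_force: [0.9, -1.4, 5.0]
gripper_width: 25.1
grasp_force: 59.4
```

Call:
drive_tool([
  [[1, 0, 0, 0.07, 5], [1, 0, 0, 0.07, 5], [1, 0, 0, 0, 0]],
])

```text
clock: 17.92
position: [506.8, 47.2, 58.3]
ee_rot: [0.898, -0.44, 0.001, -0.001]
contact_force: [1.0, -0.9, 5.2]
gripper_width: 25.1
grasp_force: 59.4
```

Call:
drive_tool([
  [[1, 0, 0, 0.07, 5], [1, 0, 0, 0.07, 5], [1, 0, 0, 0, 0]],
])

```text
clock: 18.17
position: [506.8, 47.2, 58.5]
ee_rot: [0.933, -0.36, 0.001, -0.001]
contact_force: [0.5, -1.1, 5.9]
gripper_width: 25.2
grasp_force: 59.4
```

Call:
drive_tool([
  [[1, 0, 0, 0.07, 5], [1, 0, 0, 0.07, 5], [1, 0, 0, 0, 0]],
])

```text
clock: 18.42
position: [506.8, 47.2, 58.6]
ee_rot: [0.961, -0.278, 0.001, -0.001]
contact_force: [2.0, -0.9, 5.4]
gripper_width: 24.8
grasp_force: 59.4
```

Call:
drive_tool([
  [[1, 0, 0, 0.07, 5], [1, 0, 0, 0.07, 5], [1, 0, 0, 0, 0]],
])

```text
clock: 18.67
position: [506.8, 47.2, 58.6]
ee_rot: [0.981, -0.193, 0.001, -0.0]
contact_force: [0.8, -0.9, 5.5]
gripper_width: 25.1
grasp_force: 59.4
```

Call:
drive_tool([
  [[1, 0, 0, 0.07, 5], [1, 0, 0, 0.07, 5], [1, 0, 0, 0, 0]],
])

```text
clock: 18.92
position: [506.8, 47.2, 58.2]
ee_rot: [0.994, -0.108, 0.001, -0.0]
contact_force: [2.8, -0.7, 2.2]
gripper_width: 25.4
grasp_force: 59.1
```

Call:
drive_tool([
  [[1, 0, 0, 0, 0], [1, 0, 0, 0, 0]],
])

```text
clock: 19.08
position: [506.7, 47.3, 58.1]
ee_rot: [0.994, -0.109, 0.001, -0.0]
contact_force: [3.3, -1.6, 3.4]
gripper_width: 25.1
grasp_force: 59.1
```

Call:
drive_tool([
  [[1, 0, 0, -1, 0], [1, 0, 0, -1, 0], [1, 0, 0, 0, 0], [1, 0, 0, 0, 0]],
])

```text
clock: 19.42
position: [506.7, 47.2, 55.4]
ee_rot: [0.994, -0.109, 0.001, -0.0]
contact_force: [6.4, -2.1, -2.4]
gripper_width: 25.1
grasp_force: 59.0
```

The drop is felt: the contact force vanished and the knob sank freely at about 75–80° back. I let it go so it falls fully, then look.

Call:
drive_tool([
  [[0.3, 0, 0, 0, 0], [0.1, 0, 0, 0, 0], [0, 0, 0, 0, 0], [0, 0, 0, -2, 0], [0, 0, 0, 0, 0], [0, 0, 0, 0, 0]],
])

```text
clock: 19.92
position: [505.1, 46.9, 53.3]
ee_rot: [0.994, -0.108, -0.001, 0.0]
contact_force: [-0.0, 0.5, -0.4]
gripper_width: 43.3
grasp_force: 0.0
```

```bash
python3 - <<'E'
from k import *
b,e=get_image("scene"); s=read_state(); print(s["position"],s["contact_force"],s["clock"],s["gripper_width"])
W,m=knob(b,e,76,102)
g=b
u,v=[int(t) for t in proj("scene",(505,45,88))]
save("drop.png",b,(u-40,v-35,u+40,v+35),7)
W=cloud("scene",e); q=W[v-6:v+1,u-5:u+6].reshape(-1,3); print(np.nanmedian(q,0))
E
```

```text
[505.32925415  46.96385756  53.41118138] [-0.02865732  0.29794814 -0.55326614] 19.9667 42.84685895607704
157 min [488.2  18.2  76.5] max [519.6  68.5 101.5]
{76: 3, 77: 4, 78: 5, 79: 3, 80: 6, 81: 3, 82: 5, 83: 6, 84: 4, 85: 10, 86: 7, 87: 12, 88: 12, 89: 21, 90: 14, 91: 9, 92: 4, 93: 1, 94: 6, 95: 2, 96: 1, 97: 3, 98: 5, 99: 4, 100: 3, 101: 4}
[505.25798298  52.62839429  89.74692626]
```

View pics/drop.png

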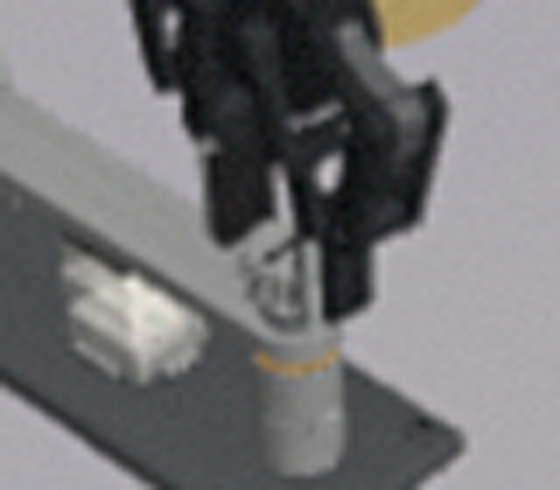

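The picture shows the knob at about (275,270), lower than before and with its top near 91 mm, so it has dropped fully; the column is intact. I re-grip centred and turn forward.

Call:
drive_tool([
  [[0.1, 1.9, 0.3, 0, 0], [0.2, 0, 0, 0, 0], [1, 0, 0, 0, 0], [1, 0, 0, 0, 0], [1, 0, 0, 0, 0], [1, 0, 0, 0, 0]],
])

```text
clock: 20.47
position: [507.7, 47.0, 54.0]
ee_rot: [0.994, -0.108, 0.0, 0.0]
contact_force: [-0.1, -1.8, 4.1]
gripper_width: 25.2
grasp_force: 58.8
```

Call:
drive_tool([
  [[1, 0, 0, -0.1, -5], [1, 0, 0, -0.1, -5], [1, 0, 0, -0.1, -5], [1, 0, 0, -0.1, -5], [1, 0, 0, 0, 0]],
])

```text
clock: 20.88
position: [507.6, 46.8, 53.6]
ee_rot: [0.96, -0.28, 0.0, 0.0]
contact_force: [-0.8, -4.1, 5.1]
gripper_width: 25.4
grasp_force: 59.1
```

Call:
drive_tool([
  [[1, 0, 0.1, -0.06, -6], [1, 0, 0.1, -0.08, -6], [1, 0, 0.1, -0.08, -6], [1, 0, 0, -0.08, -6], [1, 0, 0, -0.08, -6], [1, 0, 0, -0.08, -6], [1, 0, 0, -0.08, -6], [1, 0, 0, -0.08, -6], [1, 0, 0, -0.08, -6], [1, 0, 0, -0.08, -6], [1, 0, 0, 0, 0]],
])

```text
clock: 21.8
position: [506.6, 46.3, 52.7]
ee_rot: [-0.692, 0.722, 0.0, -0.001]
contact_force: [-1.3, -5.5, 5.7]
gripper_width: 25.4
grasp_force: 59.2
```

Call:
drive_tool([
  [[1, 0, 0, -0.08, -6], [1, 0, 0, -0.08, -6], [1, 0, 0, -0.08, -6], [1, 0, 0, -0.08, -6], [1, 0, 0, -0.08, -6], [1, 0, 0, -0.08, -6], [1, 0, 0, -0.08, -6], [1, 0, 0, -0.08, -6], [1, 0, 0, -0.08, -6], [1, 0, 0, -0.08, -6], [1, 0, 0, 0, 0]],
])

```text
clock: 22.72
position: [505.9, 46.8, 51.8]
ee_rot: [-0.238, 0.971, -0.0, -0.002]
contact_force: [-4.2, -3.7, 8.0]
gripper_width: 24.8
grasp_force: 59.4
```

Call:
drive_tool([
  [[1, -0.1, 0.1, -0.06, -6], [1, -0.1, 0.1, -0.08, -6], [1, 0, 0.1, -0.08, -6], [1, 0, 0.1, -0.08, -6], [1, 0, 0, -0.08, -6], [1, 0, 0, -0.08, -6], [1, 0, 0, -0.08, -6], [1, 0, 0, -0.08, -6], [1, 0, 0, -0.08, -6], [1, 0, 0, -0.08, -6], [1, 0, 0, 0, 0], [1, 0, 0, 0, 0]],
])

```text
clock: 23.72
position: [506.0, 47.8, 51.1]
ee_rot: [0.278, 0.96, -0.001, -0.001]
contact_force: [-3.8, -2.0, 6.8]
gripper_width: 25.4
grasp_force: 59.3
```

Call:
drive_tool([
  [[0.3, 0, 0, 0, 0], [0.1, 0, 0, 0, 0], [-0.1, 0, 0, 0, 0], [-0.1, 0, 0, 1, 0], [-0.1, 0, 0, 0, 7], [-0.1, 0, 0, 0, 7], [-0.1, 0, 0, 0, 7], [-0.1, 0, 0, 0, 7], [-0.1, 0, 0, 0, 7], [-0.1, 0, 0, 0, 7], [-0.1, 0, 0, 0, 7], [-0.1, 0, 0, 0, 7], [-0.1, 0, 0, 0, 7], [-0.1, 0, 0, 0, 7], [-0.1, 0, 0, 0, 7], [-0.1, 0, 0, 0, 7], [-0.1, 0, 0, 0, 7], [-0.1, 0, 0, 0, 0]],
])

```text
clock: 25.22
position: [507.5, 48.2, 51.7]
ee_rot: [-0.49, 0.872, 0.0, 0.0]
contact_force: [0.9, -0.4, -0.2]
gripper_width: 47.0
grasp_force: 0.0
```

Call:
drive_tool([
  [[-0.1, 0, 0, 0, 7], [-0.1, 0, 0, 0, 7], [-0.1, 0, 0, 0, 7], [-0.1, 0, 0, 0, 7], [-0.1, 0, 0, 0, 7], [-0.1, 0, 0, 0, 7], [-0.1, 0, 0, 0, 7], [-0.1, 0, 0, 0, 7], [-0.1, 0, 0, 0, 7], [-0.1, 0, 0, 0, 7], [-0.1, 0, 0, 0, 7], [-0.1, 0, 0, 0, 7], [-0.1, 0, 0, 0, 7], [-0.1, 0, 0, 0, 0], [-0.1, 0, 0, 0, 0]],
])

```text
clock: 26.47
position: [507.4, 48.1, 51.8]
ee_rot: [0.964, -0.265, 0.0, -0.0]
contact_force: [-0.9, -0.2, 0.8]
gripper_width: 47.0
grasp_force: 0.0
```

```bash
python3 - <<'E'
from k import *
b,e=get_image("scene"); s=read_state(); print(s["position"],s["ee_rot"],s["contact_force"],s["clock"],s["gripper_width"],s["joints"].round(2))
W,m=knob(b,e,74,96)
E
```

```text
[507.43389087  48.09372681  51.80810317] [ 9.64413721e-01 -2.64397757e-01  1.43699882e-05 -3.53944197e-05] [-0.32844443 -0.53436275  0.65168299] 26.5167 47.04061517742145 [ 0.41  0.37 -0.47 -0.   -0.73  0.62]
55 min [484.   17.3  74.8] max [509.   59.4  93.3]
{74: 2, 75: 1, 76: 2, 77: 3, 78: 4, 79: 4, 80: 1, 81: 2, 82: 3, 83: 2, 84: 6, 85: 3, 86: 12, 87: 4, 88: 2, 89: 0, 90: 1, 91: 0, 92: 1, 93: 2, 94: 0, 95: 0}
```

Call:
drive_tool([
  [[0.1, -0.5, -0.7, -0.6, 0], [0.2, 0, 0, 0, 0], [1, 0, 0, 0, 0], [1, 0, 0, 0, 0], [1, 0, 0, 0, 0], [1, 0, 0, 0, 0]],
])

```text
clock: 27.02
position: [506.7, 47.2, 51.4]
ee_rot: [0.965, -0.262, -0.0, 0.0]
contact_force: [-1.4, -0.7, 2.4]
gripper_width: 25.4
grasp_force: 58.8
```

Call:
drive_tool([
  [[1, 0, 0, -0.08, -6], [1, 0, 0, -0.08, -6], [1, 0, 0, -0.08, -6], [1, 0, 0, -0.08, -6], [1, 0, 0, -0.08, -6], [1, 0, 0, -0.08, -6], [1, 0, 0, -0.08, -6], [1, 0, 0, -0.08, -6], [1, 0, 0, -0.08, -6], [1, 0, 0, -0.08, -6], [1, 0, 0, 0, 0]],
])

```text
clock: 27.93
position: [506.8, 47.3, 50.6]
ee_rot: [-0.704, 0.71, -0.0, -0.0]
contact_force: [-1.5, -0.7, 2.8]
gripper_width: 25.2
grasp_force: 58.9
```

Call:
drive_tool([
  [[1, 0, 0, -0.08, -6], [1, 0, 0, -0.08, -6], [1, 0, 0, -0.08, -6], [1, 0, 0, -0.08, -6], [1, 0, 0, -0.08, -6], [1, 0, 0, -0.08, -6], [1, 0, 0, -0.08, -6], [1, 0, 0, -0.08, -6], [1, 0, 0, -0.08, -6], [1, 0, 0, -0.08, -6], [1, 0, 0, 0, 0]],
])

```text
clock: 28.85
position: [506.8, 47.2, 49.8]
ee_rot: [-0.256, 0.967, -0.0, -0.0]
contact_force: [-1.3, -0.7, 3.0]
gripper_width: 25.1
grasp_force: 58.9
```

Call:
drive_tool([
  [[1, 0, 0, -0.08, -6], [1, 0, 0, -0.08, -6], [1, 0, 0, -0.08, -6], [1, 0, 0, -0.08, -6], [1, 0, 0, -0.08, -6], [1, 0, 0, -0.08, -6], [1, 0, 0, -0.08, -6], [1, 0, 0, 0, -3], [1, 0, 0, 0, 0], [1, 0, 0, 0, 0]],
])

```text
clock: 29.68
position: [506.8, 47.2, 49.1]
ee_rot: [0.132, 0.991, -0.0, -0.0]
contact_force: [-1.2, -0.9, 3.2]
gripper_width: 25.3
grasp_force: 58.9
```

```bash
python3 - <<'E'
from k import *
b,e=get_image("scene"); s=read_state(); q=s["ee_rot"]; print(s["position"],np.degrees(2*np.arctan2(q[1],q[0]))-90,s["contact_force"],s["clock"],s["gripper_width"])
W,m=knob(b,e,74,96)
u,v=[int(t) for t in proj("scene",(505,85,75))]
save("end.png",b,(u-65,v-55,u+65,v+55),5)
E
```

```text
[506.79032285  47.21704543  49.16131208] 74.78951859358477 [-1.81342791  0.46237556  3.48015573] 29.7333 25.18539374288012
164 min [490.2  18.8  74.1] max [514.2  68.6  95.6]
{74: 3, 75: 0, 76: 6, 77: 3, 78: 4, 79: 5, 80: 8, 81: 4, 82: 9, 83: 16, 84: 21, 85: 13, 86: 8, 87: 10, 88: 5, 89: 3, 90: 9, 91: 10, 92: 5, 93: 8, 94: 9, 95: 5}
```

View pics/end.png

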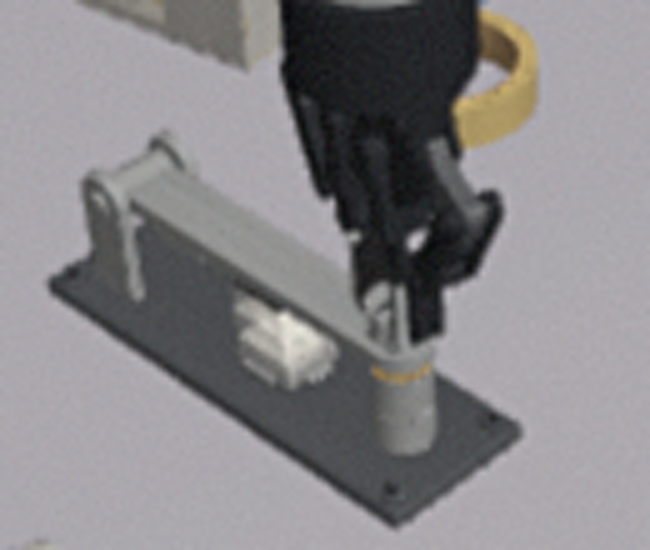

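The picture shows the bar flat on the aligned column at (285,350) and the knob gripped at (385,315). Its top is near 86 mm, which is one turn in from the drop. I'm handing in.

```bash
python3 -c "
from bench import *
print(job_done())"
```

```text
the job is handed in; nothing more can be done
None
```

I handed the job in at about 30 s: the box is squarely on the column, the bar is shut, and the screw was backed to the drop and turned forward one full turn. The fingers still hold the knob.

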